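# Hook a dropped wheel flange out from behind the grinder guard

## Task

Take the red-handled hook off its rack and use its crook to draw the dropped wheel flange along behind the clear guard and out past the guard's open end, until the whole flange lies flat on the bench at least 4 cm clear of the guard, then hang the hook back on its rack. Keep the crook down on the bench but bear on it only lightly (under 25 N on anything, over the cable cover too), do not touch the flange with the fingers, and leave everything else where it is.

Things in the scene. Friction and masses are not known exactly. Their poses are not given: they have to be found in the camera images.
- hook: Retrieving hook, loose, hanging upright on the rack, 0.2 kg. Red square handle 22 x 22 mm, 5 to 83 mm above the origin, on a square steel shoulder plate 34 x 34 x 5 mm; a rigid steel rod of 8 mm diameter goes down from the plate on the same axis. Origin: centre of the plate's underside; z up the handle, x along the crook's toe; handle faces square to x and y.
- crook: Rod and crook, rigidly part of the hook, same origin and axes. 8 mm bar in a slick black nylon sleeve, straight down to 150 mm below the origin (underside), there bent into a flat crook: a toe along +x, its centre line 34 mm out from the rod's axis, then a return of 12 mm towards -y. It opens to -y, is 42 mm wide over the bar and 8 mm high; the flange nests between rod and return.
- hook_grip (a point): Point on the handle's axis to grip, 45 mm above the hook's origin and 195 mm above the crook's underside.
- hook_toe (a point): Underside of the crook at the middle of the toe: 17 mm along the hook's x and 150 mm below its origin.
- rack: Blue bench rack, fixed, base 110 x 110 mm. The hook hangs by its plate on two prongs along the rack's x axis, their tops 165 mm above the bench; slot between them 16 mm, prongs 13 mm wide from x = -28 to +72 mm. Post from x = +60 mm. Origin on the bench, below the place where the hook hangs.
- rack_seat (a point): Middle of the hanging place, level with the tops of the prongs. The slot is open to the rack's -x side, where each prong ends in a lip 5 mm high (x = -28 to -24 mm): raise the hook 6 mm or more to pass. At the start the toe points along the rack's -y (within 0.1 rad).
- flange: The dropped grinder wheel flange: loose yellow-zinc steel ring 40 mm across, 5 mm thick, hole 16 mm, about 40 g, flat on the bench between guard and grinder. Origin: centre of its underside. The crook's underside must stay within about 2 mm of what it slides on, or the round bar rides over the flange. Bench, cable cover and hook are stiff.
- guard: Clear polycarbonate guard, fixed upright on the robot's side of the grinder: panel 350 mm long, 100 mm high, 6 mm thick. Origin: open end, inner (grinder) face, bench level. It covers y = 0 to 350 mm; x points from the inner face to the grinder. Frame and foot reach out to x = -36 mm. A same-high end panel at y = 350 mm reaches x = +60 mm (closed end).
- guard_end (a point): Foot of the guard's open end (the guard's origin); open bench lies on the guard's -y side of it. An aluminium cable cover is fixed across the flange's way out: a smooth dome 66 mm wide, 7 mm high (arc of radius 81 mm), sides up to 24 degrees steep, running roughly along world x, its crown crossing somewhere between 15 mm outside and 120 mm inside this end. Its place is not measured.
- grinder: Bench grinder, fixed, 125 mm wheels, 190 mm high, x pointing away from the guard. Origin: middle of its foot, on the bench. Foot 140 (x) by 160 mm (y): front at x = -70 mm. Wheels' front at x = -72 mm (|y| = 105 to 141 mm, z = 43 to 187 mm). The hook's way between guard and grinder is about 62 mm wide and open above.
- cup: Clear cup, 84 mm across, 115 mm high, loose. Leave alone. Origin under its centre.
- sprayer: Yellow trigger sprayer, 84 mm across, 240 mm high, loose. Leave alone. Origin under its centre.
- grate: Round steel bucket grate lying flat, 248 mm across, 12 mm high, loose. Leave alone. Origin under its centre.
- mirror: Inspection mirror lying flat along its x (from -110 to +145 mm), 18 mm high, loose. Leave alone.
- wheelcover: Dark round wheel cover lying flat, 143 mm across, 13 mm high, loose. Leave alone. Origin under its centre.
- toolrest: Dark steel angle (tool rest) 55 x 45 mm, 35 mm high, loose. Leave alone. Origin on its underside.
Not all that is in view belongs to the job. Leave any orange look-alike of the hook alone.

How it is judged:
On the way, in this order (a step that is already met when the one before it is completed fails the run):
1. the hook is off the rack (horizontal distance between hook and rack above 0.08 m and height (world z) of hook above 0.12 m), for 0.1 s.
2. the crook is down behind the guard, at the flange (height (world z) of hook_toe below 0.008 m and y of hook_toe in the frame of guard above 0.1 m and horizontal distance between hook_toe and flange below 0.045 m), for 0.1 s.
3. the flange is drawn out past the guard's open end, still in the crook (y of flange in the frame of guard below -0.06 m and horizontal distance between hook_toe and flange below 0.045 m), for 0.1 s.
At the end, for the whole second after the job is handed in: The flange lies flat and still on the bench, its rim at least 40 mm beyond the guard's open end (its centre 60 mm); the hook hangs upright and still on the rack's prongs, its axis within 30 mm of the rack's origin; nothing is held (y of flange in the frame of guard below -0.06 m and height (world z) of flange between -0.003 and 0.004 m and angle between flange's own z axis and vertical below 0.06 rad and linear speed of flange below 0.01 m/s and horizontal distance between hook and rack below 0.03 m and z of hook in the frame of rack between 0.161 and 0.17 m and angle between hook's own z axis and vertical below 0.08 rad and linear speed of hook below 0.02 m/s); the robot touches nothing.
It fails at once if the rod or crook bears on anything with more than 25 N (contact force between crook and anything else above 25 N).
It fails at once if the fingers touch the flange (contact force between the fingers and flange above 0.3 N).
It fails at once if one of the bystanders (cup, sprayer, grate, mirror, wheel cover, tool rest) is moved by more than 20 mm (distance of any of cup, sprayer, grate, mirror, wheelcover, toolrest from where it was at the start of the episode above 0.02 m).
It also fails if it takes over 72 s, if anything falls off the work surface, if the arm or the gripper's body presses on something with over 40 N, if the wrist force passes 120 N, or if a joint passes its speed limit or range.

## Robot

A 6-joint arm with a two-finger parallel gripper is mounted at the origin on the work surface. World frame = base frame: x ahead of the robot, y to its left, z up, the work surface at z = 0. Lengths are in m, angles in rad, forces in N, time in s.
With the tool pointing down it reaches from about 0.325 to 0.775 m from the base axis. Payload 9.3 kg.
Tool frame: the origin (TCP) lies on the mounting face of the last link; the fingertips stand 173 mm ahead of it and the grasp point (between the pads) lies 155 mm ahead of it (manip.tip_reach is the distance from the TCP to the fingertips, in m); z points along the fingers, y is the line along which they close (so a half turn about z gives the same grasp; the last joint's range is limited). The gripper opens to 85 mm and grips with 20 to 120 N. Pads are 22 mm wide; open, the fingers measure 114 mm over their backs; the gripper's body (76 mm by 85 mm) begins 54 mm behind the grasp point. The pads swing forward as they close: fully open they stand 13 mm farther back than shut.
Start: joints at [0.991, 0.259, 0.021, 1.334, 0, 1.418], TCP at [0.228, 0.501, 0.405] pointing down, gripper open.
Joint ranges: [-3.04, 3.04], [-0.91, 1.82], [-1.04, 1.36], [-1.92, 1.95], [-1.52, 1.45], [-3.14, 3.14]. Speed limits (rad/s): [2.22, 2.22, 2.79, 3.14, 3.14, 3.14].

## Interface

Orientations are given as a unit quaternion [x, y, z, w].
In Python, from rig import manip gives the robot as it stands. The module is installed in compiled form; this text tells all that it offers.
- The arm moves only by the tool step_arm, never from a script. Its argument "targets" is a list of rows, each a list of 7 numbers: the shift along the world's x, y, z in m, then the turn, a rotation vector about the world's x, y, z in degrees, then the closure, from 0 (fully open) to 1 (shut). A call has exactly 5 rows; each row shifts and turns the commanded pose from where the row before left it; what a row does not reach is not made up. A row lasts 1/10 s, in which the tool goes at most 50 mm and 8.59 degrees, less where a joint would pass 70% of its speed; a pose out of reach is approached as far as the arm can. A call is refused whole if a number of a shift passes 0.05 or a number of a turn 8.59, either way. A call with a gripper value outside its range is refused whole. The fingers move at their own pace and stop on an object; "newtons" is the grip in N (left out, the last holds). Time passes only in rows, so rows that do not move let the fingers close, or fill a call up. It gives the time, the measured TCP pose, the force, the opening and the grip force at its end, in the units of the state.
- manip.get_state(): the state, without advancing time (a new reading comes with each control period).
- manip.read_camera(name): name is "scene" or "top" or "wrist"; returns the picture (420x560x3 uint8, blue, green, red); there is no depth.
- manip.get_calibration(name): a dict with "K" (3x3 intrinsics, pixels), "dist_coeffs" ([k1, k2, p1, p2, k3] as OpenCV has them; the pictures are not rectified), "world_to_cam" (4x4, takes a point from world to camera coordinates). Camera axes: x right, y up, looking along -z (the intrinsics and any distortion apply to the point x, -y, -z); pixel columns grow to the right and rows downward; lengths in m; the calibration is good to about 2 mm. A picture is of the moment at which its call begins: read the wrist's pose just before it. get_calibration takes no time and is no camera call; for the wrist camera it gives the pose at the moment of the call.
- manip.sign_off(): hands the job in; it is judged then, once.
The state is a dict: "time": time; "q": joint angles; "qvel": joint speeds; "tau": joint torques, N m; "tcp_pos": TCP position; "orientation": TCP orientation; "contact_force": force on the tool from outside, world axes, zero at the start; "wrist_torque": the same for the moment, N m; "width": finger opening in m; "grip_force": force on a finger pad.
Only numpy, scipy, OpenCV 4.12 (cv2) and the standard library are available. Lean on these libraries where they do the work, as an engineer would, in place of code of your own. Each camera call takes 0.05 s, during which the arm holds its last target. There are 200 camera calls.

## Working session

There is one attempt and no reset: what is moved stays moved. The work goes in short steps, Python scripts to look and compute and a tool call to move; the robot and the scene stay as the last step left them, time stands still between calls to the robot, and variables do not carry over. Pictures are saved under pics/ and viewed, at most 10 in all, crops included, and the job is handed in when it is done.

Besides the shell and the picture viewer there is one more tool, called after "Emit:" in YAML: its name, and indented under it one key for each argument. step_arm: Moves the arm, as the interface text tells. Its arguments: {"type":"object","properties":{"targets":{"type":"array","items":{"type":"array","items":{"type":"number"}}},"newtons":{"type":"number"}},"required":["targets"]}

```bash
mkdir -p pics; cat > h.py <<'E'
import numpy as np, cv2
from rig import manip
def grab(n):
    c=manip.get_calibration(n); im=manip.read_camera(n); return im,c
def ray(c,uv):
    K=np.array(c["K"]);d=np.array(c["dist_coeffs"]);T=np.array(c["world_to_cam"])
    p=cv2.undistortPoints(np.array([[uv]],float),K,d)[0,0]
    R=T[:3,:3];o=-R.T@T[:3,3];return o,R.T@np.array([p[0],-p[1],-1.])
def onz(c,uv,z):
    o,v=ray(c,uv);return o+v*(z-o[2])/v[2]
def proj(c,P):
    K=np.array(c["K"]);d=np.array(c["dist_coeffs"]);T=np.array(c["world_to_cam"])
    q=(T[:3,:3]@np.array(P).T).T+T[:3,3];q=q*[1,-1,-1]
    return cv2.projectPoints(q,np.zeros(3),np.zeros(3),K,d)[0][:,0]
def tri(rs):
    A=np.zeros((3,3));b=np.zeros(3)
    for o,v in rs:
        v=v/np.linalg.norm(v);M=np.eye(3)-np.outer(v,v);A+=M;b+=M@o
    p=np.linalg.solve(A,b);return p,[np.linalg.norm((np.eye(3)-np.outer(v,v)/(v@v))@(p-o)) for o,v in rs]
E
python3 - <<'E'
from h import *
import pickle
D={}
for n in ("scene","top","wrist"):
    im,c=grab(n);D[n]=(im,c);cv2.imwrite(f"pics/{n}0.png",im)
    print(n,np.round(ray(c,(280,210)),3).tolist())
pickle.dump(D,open("d0.pkl","wb"))
s=manip.get_state();print(s)
E
```

```text
scene [[1.547, 0.022, 0.986], [-0.793, -0.045, -0.608]]
top [[0.352, -0.018, 1.454], [0.064, 0.019, -0.998]]
wrist [[0.153, 0.536, 0.373], [0.292, -0.141, -0.946]]
{'time': 0.15, 'q': array([9.91376575e-01, 2.59114940e-01, 2.09847732e-02, 1.33368728e+00,
       1.93360029e-05, 1.41822176e+00]), 'qvel': array([-0.0009437 , -0.00267866,  0.00219452, -0.00129143,  0.00094654,
       -0.00071649]), 'tau': array([ 1.10418521e-03, -5.55975258e+01,  3.44659638e+01,  1.14185829e-02,
       -2.36578480e-04, -2.60644566e-05]), 'tcp_pos': array([0.22768674, 0.50065187, 0.40419582]), 'orientation': array([ 2.11806051e-01,  9.77311586e-01, -4.73285830e-04, -1.91747772e-04]), 'contact_force': array([ 0.3247905 , -0.70491708, -0.75644499]), 'wrist_torque': array([ 0.00170927, -0.01160141, -0.00963577]), 'grip_force': 0.0, 'width': 0.08539436087248996}
```

View pics/scene0.png

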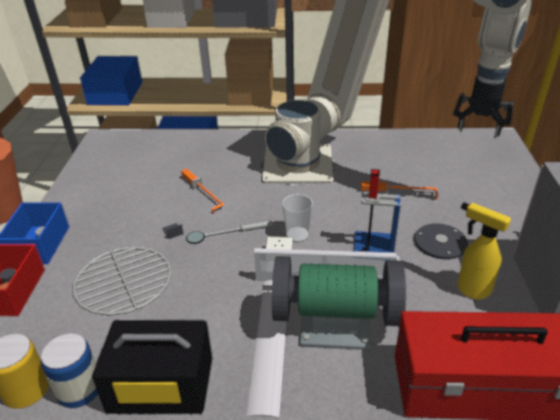

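View pics/top0.png

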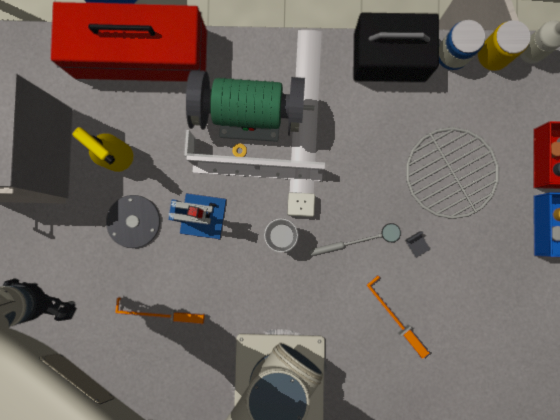

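The scene view shows the red handle at (375,185) on the blue rack, the grinder at (338,290), and the cable cover running from (275,270) to (268,400). The top view shows the handle at (193,211), the flange at (239,150), the guard from (187,155) to (325,167), and the cover around column 305. Next I'll enlarge the top view.

```bash
python3 - <<'E'
from h import *
import pickle
D=pickle.load(open("d0.pkl","rb"))
t=D["top"][0][120:250,160:340]; s=D["scene"][0][160:290,245:425]
cv2.imwrite("pics/z1.png",np.hstack([cv2.resize(t,None,fx=4.4,fy=4.4,interpolation=cv2.INTER_CUBIC)]))
cv2.imwrite("pics/z2.png",cv2.resize(s,None,fx=4.4,fy=4.4,interpolation=cv2.INTER_CUBIC))
for n in("top","scene"):
    im,c=D[n];h=cv2.cvtColor(im,cv2.COLOR_BGR2HSV)
    for nm,lo,hi in(("red",(0,150,60),(6,255,255)),("red2",(174,150,60),(180,255,255)),("yel",(20,110,80),(35,255,255)),("blue",(100,130,40),(125,255,255))):
        k,l,st,ce=cv2.connectedComponentsWithStats(cv2.inRange(h,lo,hi))
        print(n,nm,[(st[i].tolist(),ce[i].round(1).tolist()) for i in range(1,k) if st[i,4]>15])
print({n:onz(D["top"][1],p,z).round(3).tolist() for n,p,z in(("flange",(239.5,150.5),.005),("gend",(325,164),.1),("gclosed",(188,156),.1),("handle",(193,211),.248))})
E
```

```text
top red [([51, 2, 149, 65, 8464], [125.1, 33.8]), ([534, 121, 26, 67, 1433], [545.4, 155.6]), ([188, 208, 9, 8, 50], [192.2, 211.8]), ([198, 209, 5, 9, 27], [200.1, 213.7])]
top red2 []
top yel [([484, 23, 37, 40, 379], [495.1, 46.0]), ([72, 127, 46, 39, 848], [95.7, 144.6]), ([232, 144, 14, 13, 116], [239.0, 150.0]), ([554, 209, 6, 11, 44], [557.2, 214.2])]
top blue [([86, 0, 50, 3, 112], [113.0, 0.7]), ([447, 30, 30, 29, 215], [456.7, 49.0]), ([439, 60, 15, 10, 31], [444.6, 65.2]), ([534, 192, 26, 65, 1410], [545.7, 223.9]), ([180, 194, 46, 45, 1056], [205.5, 217.3]), ([170, 206, 17, 8, 75], [177.3, 210.2])]
scene red [([369, 170, 10, 28, 188], [373.7, 183.9]), ([0, 246, 44, 69, 2068], [18.4, 277.1]), ([400, 311, 160, 79, 10879], [481.6, 349.9]), ([395, 349, 165, 71, 4304], [479.5, 403.4])]
scene red2 [([0, 245, 38, 10, 67], [18.3, 246.0])]
scene yel [([524, 30, 36, 120, 843], [543.1, 91.8]), ([467, 203, 44, 28, 671], [487.9, 216.4]), ([458, 235, 44, 65, 2035], [479.9, 268.0]), ([0, 341, 45, 67, 1891], [21.8, 381.2]), ([112, 381, 69, 22, 1353], [146.9, 391.8])]
scene blue [([82, 57, 60, 48, 2381], [111.2, 80.2]), ([159, 117, 58, 11, 602], [188.2, 122.1]), ([0, 203, 69, 61, 2466], [36.8, 227.0]), ([355, 206, 44, 45, 717], [376.8, 238.8]), ([43, 346, 48, 35, 559], [69.9, 368.4]), ([60, 390, 38, 17, 147], [81.6, 400.5])]
{'flange': [0.603, 0.123, 0.005], 'gend': [0.557, -0.103, 0.1], 'gclosed': [0.57, 0.243, 0.1], 'handle': [0.422, 0.199, 0.248]}
```

View pics/z1.png

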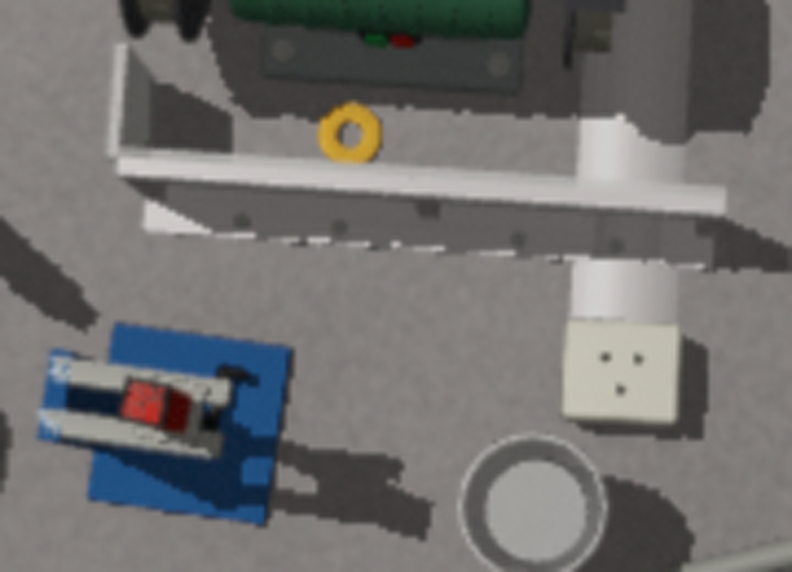

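View pics/z2.png

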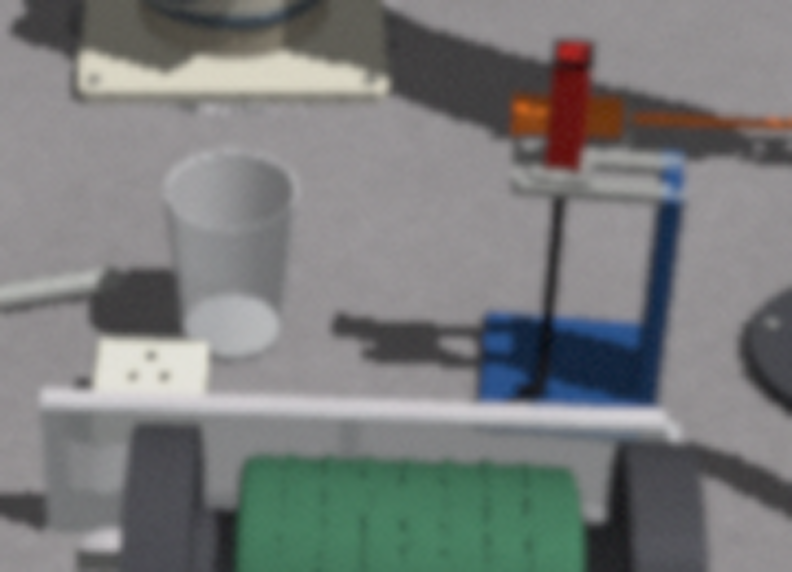

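The zooms show the hook's red top face at top-view pixel (192.5,211.6) and scene pixel (375,170.5). The rack base corners are clear, its slot is open to world -y, the flange is at (239,150), and the cover crown crosses the guard near column 304.

```bash
python3 - <<'E'
from h import *
import pickle
D=pickle.load(open("d0.pkl","rb"))
ct,cs=D["top"][1],D["scene"][1]
z1=lambda x,y:(160+(x+.5)/4.4-.5,120+(y+.5)/4.4-.5); z2=lambda x,y:(245+(x+.5)/4.4-.5,160+(y+.5)/4.4-.5)
print("handle top",tri([ray(ct,z1(143,402)),ray(cs,z2(573,47))]))
b=[onz(ct,z1(*p),0.008)[:2] for p in((115,322),(292,347),(268,524),(90,498))]
print("base",np.round(b,3).tolist(),np.mean(b,0),[np.linalg.norm(b[i]-b[i-1]).round(4) for i in range(4)])
d=b[0]-b[1];d2=b[3]-b[2];print("rack x yaw",[np.arctan2(e[1],e[0]) for e in(d,d2)])
for p in((66,357),(228,382),(50,430),(215,440)): print("prong",p,onz(ct,z1(*p),.165).round(4))
for p in((121,155),(725,190),(720,212),(118,172),(124,45)): print("guardtop",p,onz(ct,z1(*p),.1).round(4))
print("scene guard top",[onz(cs,z2(*p),.1).round(4).tolist() for p in((42,395),(665,412))], tri([ray(ct,z1(722,201)),ray(cs,z2(42,395))]))
for p in((577,150),(690,150),(570,290),(678,300)): print("cover",p,onz(ct,z1(*p),.0).round(4))
for p in((262,72),(522,90)): print("foot front",p,onz(ct,z1(*p),.01).round(4))
print("flange",onz(ct,(239,150),.004))
E
```

```text
handle top (array([0.42215082, 0.19955467, 0.24965627]), [np.float64(0.001041971391751622), np.float64(0.001041971391751558)])
base [[0.485, 0.263], [0.472, 0.155], [0.364, 0.166], [0.377, 0.275]] [0.42442045 0.21475321] [np.float64(0.1082), np.float64(0.1092), np.float64(0.1087), np.float64(0.1094)]
rack x yaw [np.float64(1.4530231169260934), np.float64(1.4489293205537888)]
prong (66, 357) [0.4507 0.2587 0.165 ]
prong (228, 382) [0.4391 0.1702 0.165 ]
prong (50, 430) [0.4108 0.2659 0.165 ]
prong (215, 440) [0.4074 0.1763 0.165 ]
guardtop (121, 155) [0.5726 0.2453 0.1   ]
guardtop (725, 190) [ 0.5601 -0.1016  0.1   ]
guardtop (720, 212) [ 0.5474 -0.099   0.1   ]
guardtop (118, 172) [0.5628 0.2467 0.1   ]
guardtop (124, 45) [0.6364 0.2457 0.1   ]
scene guard top [[0.5533, -0.1028, 0.1], [0.5649, 0.2466, 0.1]] (array([ 0.5537702 , -0.10136123,  0.10040143]), [np.float64(0.0014003585868400227), np.float64(0.0014003585868399813)])
cover (577, 150) [ 0.5983 -0.0162  0.    ]
cover (690, 150) [ 0.5998 -0.0857  0.    ]
cover (570, 290) [ 0.5116 -0.0139  0.    ]
cover (678, 300) [ 0.5069 -0.0802  0.    ]
foot front (262, 72) [0.6406 0.1781 0.01  ]
foot front (522, 90) [0.633  0.0183 0.01  ]
flange [0.60466291 0.12406106 0.004     ]
```

Emit:
step_arm:
  targets:
    - [0.02, -0.03, 0.014, 0, 0, 3.5, 0.25]
    - [0.02, -0.03, 0.014, 0, 0, 3.5, 0.25]
    - [0.02, -0.03, 0.014, 0, 0, 3.5, 0.25]
    - [0.02, -0.03, 0.014, 0, 0, 3.5, 0.25]
    - [0.02, -0.03, 0.014, 0, 0, 3.6, 0.25]

```text
time: 0.65
tcp_pos: [0.3281, 0.3494, 0.4751]
orientation: [0.058, 0.998, -0.0, -0.0]
contact_force: [0.8, 0.0, -0.1]
width: 0.064
grip_force: 0.0
```

Emit:
step_arm:
  targets:
    - [0.015, -0.025, 0, 0, 0, 0, 0.25]
    - [0.015, -0.025, 0, 0, 0, 0, 0.25]
    - [0.015, -0.025, 0, 0, 0, 0, 0.25]
    - [0, 0, 0, 0, 0, 0, 0.25]
    - [0, 0, 0, 0, 0, 0, 0.25]

```text
time: 1.15
tcp_pos: [0.3729, 0.2753, 0.4746]
orientation: [0.061, 0.998, 0.0, -0.0]
contact_force: [0.1, 0.6, -0.2]
width: 0.064
grip_force: 0.0
```

```bash
python3 - <<'E'
from h import *
import pickle
im,c=grab("wrist");pickle.dump((im,c),open("w1.pkl","wb"));cv2.imwrite("pics/w1.png",im)
print(manip.get_state()["tcp_pos"],proj(c,[[.422,.2,.25],[.424,.215,.008],[.605,.124,.005]]).round())
E
```

```text
[0.37260366 0.27576444 0.47458196] [[181. 310.]
 [242. 204.]
 [204. 317.]]
```

View pics/w1.png

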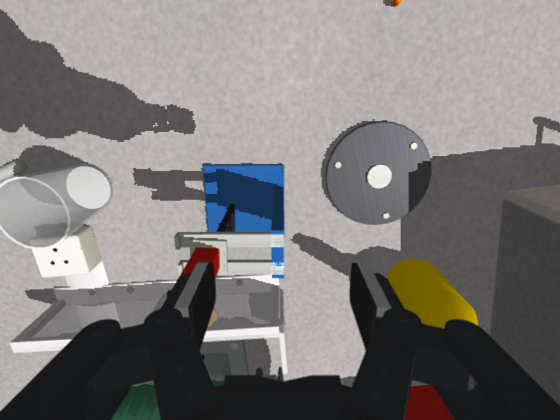

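The wrist view shows the handle near (205,260), partly hidden by a finger. The image's up direction is world -x, so I'll shift in +x for a clear view.

Emit:
step_arm:
  targets:
    - [0.03, -0.025, 0, 0, 0, 0, 0.25]
    - [0.03, -0.025, 0, 0, 0, 0, 0.25]
    - [0.03, -0.02, 0, 0, 0, 0, 0.25]
    - [0.02, -0.01, 0, 0, 0, 0, 0.25]
    - [0, 0, 0, 0, 0, 0, 0.25]

```text
time: 1.7
tcp_pos: [0.4846, 0.1954, 0.4737]
orientation: [0.06, 0.998, -0.0, -0.001]
contact_force: [-0.7, 0.2, -0.5]
width: 0.0639
grip_force: 0.0
```

```bash
python3 - <<'E'
from h import *
import pickle
im,c=grab("wrist");pickle.dump((im,c),open("w2.pkl","wb"));cv2.imwrite("pics/w2.png",im)
print(manip.get_state()["tcp_pos"],proj(c,[[.422,.2,.25],[.424,.215,.008],[.605,.124,.005]]).round())
E
```

```text
[0.48331172 0.19603096 0.47393804] [[274. 134.]
 [290. 115.]
 [243. 249.]]
```

View pics/w2.png

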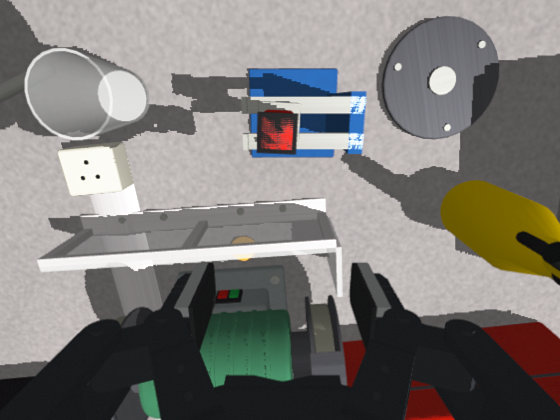

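The wrist view now shows the handle's top face square-on at (277,131), with the prongs from (245,104/142) to (362,102/142). I'll take the yaw and position from this.

```bash
python3 - <<'E'
from h import *
import pickle
im,c=pickle.load(open("w2.pkl","rb"));D=pickle.load(open("d0.pkl","rb"))
h=cv2.cvtColor(im,cv2.COLOR_BGR2HSV)
m=cv2.inRange(h,(0,130,30),(8,255,255))|cv2.inRange(h,(172,130,30),(180,255,255))
m[:, :230]=0;m[:,330:]=0;m[180:]=0
m=cv2.morphologyEx(m,cv2.MORPH_CLOSE,np.ones((5,5)))
k,l,st,ce=cv2.connectedComponentsWithStats(m);i=1+st[1:,4].argmax();print(st[i],ce[i])
cn=max(cv2.findContours((l==i).astype(np.uint8),0,2)[0],key=cv2.contourArea)
q=np.array([onz(c,p,.2485)[:2] for p in cn[:,0].astype(float)],np.float32)
r=cv2.minAreaRect(q*1000);print("handle rect mm",r)
print("tri",tri([ray(c,ce[i]),ray(D["scene"][1],(375,170.5))]),tri([ray(c,ce[i]),ray(D["top"][1],(192.2,211.2))]))
# blue base on z=.008
b=cv2.inRange(h,(100,120,40),(125,255,255));b[:60]=0;b[165:]=0;b[:,:240]=0;b[:,340:]=0
cn=np.vstack([x for x in cv2.findContours(b,0,2)[0]])
q=np.array([onz(c,p,.008)[:2] for p in cn[:,0].astype(float)],np.float32);print("base",cv2.minAreaRect(q*1000))
# prong long edges by brightness at two columns
g=im.max(2).astype(int);s=h[...,1]
for u in(252,310,340): 
    rows=[v for v in range(90,165) if s[v,u]<70 and g[v,u]>130]; 
    gr=np.split(rows,np.where(np.diff(rows)>1)[0]+1); print(u,[(a[0],a[-1],onz(c,(u,(a[0]+a[-1])/2),.165)[:2].round(4)) for a in gr if len(a)>3])
for v in(105,142):
    us=[u for u in range(230,300) if s[v,u]<70 and g[v,u]>150];print(v,us[:3],onz(c,(us[0],v),.168)[:2].round(4))
E
```

```text
[262 118  31  32 740] [277.31216216 136.33378378]
handle rect mm ((422.5011901855469, 201.63494873046875), (17.61041259765625, 17.617212295532227), 82.0355453491211)
tri (array([0.42354377, 0.20018945, 0.24962816]), [np.float64(0.0014212908455533413), np.float64(0.0014212908455532793)]) (array([0.42299837, 0.20125826, 0.24642684]), [np.float64(0.0011325216269752185), np.float64(0.0011325216269752695)])
base ((424.1995544433594, 220.68701171875), (115.0619125366211, 107.15662384033203), 83.14649963378906)
252 [(np.int64(133), np.int64(149), array([0.4339, 0.1777])), (np.int64(157), np.int64(164), array([0.4502, 0.1753]))]
310 [(np.int64(96), np.int64(113), array([0.4107, 0.2287])), (np.int64(133), np.int64(148), array([0.4393, 0.226 ])), (np.int64(157), np.int64(164), array([0.4561, 0.2244]))]
340 [(np.int64(96), np.int64(113), array([0.4135, 0.2528])), (np.int64(133), np.int64(164), array([0.449 , 0.2505]))]
105 [276, 277, 278] [0.4077 0.2014]
142 [230, 231, 232] [0.4322 0.1598]
```

Emit:
step_arm:
  targets:
    - [-0.02, 0.0015, 0, 0, 0, 0, 0.25]
    - [-0.02, 0.0015, 0, 0, 0, 0, 0.25]
    - [-0.0205, 0.0015, 0, 0, 0, 0, 0.25]
    - [0, 0, 0, 0, 0, 0, 0.25]
    - [0, 0, 0, 0, 0, 0, 0.25]

```text
time: 2.25
tcp_pos: [0.4211, 0.2011, 0.4752]
orientation: [0.059, 0.998, 0.0, 0.001]
contact_force: [-0.6, 0.1, 1.5]
width: 0.0638
grip_force: 0.0
```

Emit:
step_arm:
  targets:
    - [0, 0, -0.026, 0, 0, 0, 0.25]
    - [0, 0, -0.026, 0, 0, 0, 0.25]
    - [0, 0, -0.026, 0, 0, 0, 0.25]
    - [0, 0, -0.024, 0, 0, 0, 0.25]
    - [0, 0, 0, 0, 0, 0, 0.25]

```text
time: 2.75
tcp_pos: [0.4219, 0.2003, 0.37]
orientation: [0.06, 0.998, -0.001, -0.002]
contact_force: [-0.1, 0.6, -0.3]
width: 0.064
grip_force: 0.0
```

```bash
python3 - <<'E'
from h import *
s=manip.get_state();print(s["tcp_pos"],s["orientation"],s["contact_force"])
im,c=grab("scene");a=cv2.resize(im[100:240,310:450],None,fx=4,fy=4)
cv2.imwrite("pics/g1.png",a)
E
```

```text
[0.42185657 0.20034362 0.37002227] [ 5.95786711e-02  9.98220414e-01 -7.84475580e-04 -2.40232207e-03] [-0.11446389  0.57564126 -0.274548  ]
```

View pics/g1.png

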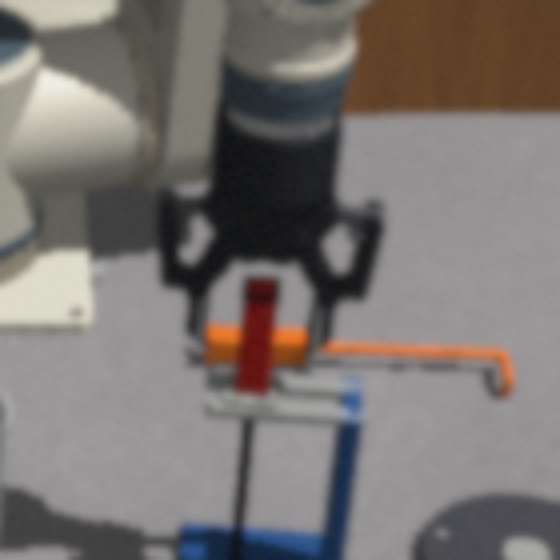

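The handle at crop pixel (258,335) sits between the fingers. Closing the gripper.

Emit:
step_arm:
  targets:
    - [0, 0, 0, 0, 0, 0, 0.7]
    - [0, 0, 0, 0, 0, 0, 1]
    - [0, 0, 0, 0, 0, 0, 1]
    - [0, 0, 0, 0, 0, 0, 1]
    - [0, 0, 0, 0, 0, 0, 1]
  newtons: 70

```text
time: 3.3
tcp_pos: [0.4224, 0.2001, 0.3738]
orientation: [0.06, 0.998, 0.0, 0.001]
contact_force: [0.1, -1.5, 5.2]
width: 0.0211
grip_force: 68.1
```

Emit:
step_arm:
  targets:
    - [0, 0, 0.004, 0, 0, 0, 1]
    - [0, 0, 0.008, 0, 0, 0, 1]
    - [0, 0, 0, 0, 0, 0, 1]
    - [-0.002, -0.017, 0, 0, 0, 0, 1]
    - [-0.002, -0.017, 0, 0, 0, 0, 1]

```text
time: 3.8
tcp_pos: [0.4181, 0.166, 0.3846]
orientation: [0.059, 0.998, -0.0, -0.0]
contact_force: [0.5, -0.1, -2.7]
width: 0.0212
grip_force: 68.7
```

Emit:
step_arm:
  targets:
    - [-0.002, -0.017, 0, 0, 0, 0, 1]
    - [-0.002, -0.017, 0, 0, 0, 0, 1]
    - [0, 0, 0.03, 0, 0, 0, 1]
    - [0, 0, 0.04, 0, 0, 0, 1]
    - [0, 0, 0.04, 0, 0, 0, 1]

```text
time: 4.3
tcp_pos: [0.4139, 0.1319, 0.4959]
orientation: [0.06, 0.998, -0.0, -0.0]
contact_force: [1.6, 0.2, -1.4]
width: 0.0212
grip_force: 69.0
```

Emit:
step_arm:
  targets:
    - [0.03, 0.002, 0, 0, 0, 0, 1]
    - [0.04, 0.006, 0, 0, 0, 1.2, 1]
    - [0.04, 0.01, 0, 0, 0, 1.2, 1]
    - [0.04, 0.01, 0, 0, 0, 1.2, 1]
    - [0.024, 0, 0, 0, 0, 1.2, 1]

```text
time: 4.8
tcp_pos: [0.5907, 0.161, 0.4934]
orientation: [0.017, 1.0, 0.0, -0.001]
contact_force: [-0.0, -0.1, -2.3]
width: 0.0216
grip_force: 69.2
```

Emit:
step_arm:
  targets:
    - [0, 0, 0, 0, 0, 0, 1]
    - [0, 0, 0, 0, 0, 0, 1]
    - [0, 0, 0, 0, 0, 0, 1]
    - [0, 0, 0, 0, 0, 0, 1]
    - [0, 0, 0, 0, 0, 0, 1]

```text
time: 5.3
tcp_pos: [0.5873, 0.1601, 0.4955]
orientation: [0.018, 1.0, 0.0, 0.001]
contact_force: [-0.4, 0.2, -2.8]
width: 0.021
grip_force: 69.1
```

```bash
python3 - <<'E'
from h import *
s=manip.get_state();print(s["tcp_pos"],s["orientation"],s["contact_force"])
A=[]
for n,(x,y,w,h) in(("wrist",(60,60,420,360)),("scene",(300,180,110,120))):
    im,c=grab(n);cv2.imwrite(f"pics/{n}3.png",im);a=im[y:y+h,x:x+w];A.append(cv2.resize(a,(int(w*500/h),500)))
    rod=s["tcp_pos"][:2];print(n,proj(c,[[*rod,s["tcp_pos"][2]-.3588],[rod[0]+.034,rod[1],s["tcp_pos"][2]-.355],[.605,.124,.005]]).round(1).tolist())
a=np.hstack(A);k=min(1,800/a.shape[1]);cv2.imwrite("pics/v1.png",cv2.resize(a,None,fx=k,fy=k));print(k)
E
```

```text
[0.58733213 0.16013558 0.49549137] [1.79172407e-02 9.99839337e-01 9.08092694e-05 5.14176500e-04] [-0.37987672  0.1825743  -2.7740464 ]
wrist [[280.3, 181.5], [281.5, 213.9], [255.9, 172.1]]
scene [[362.1, 247.9], [363.5, 256.4], [344.8, 292.0]]
0.7684918347742555
```

View pics/v1.png

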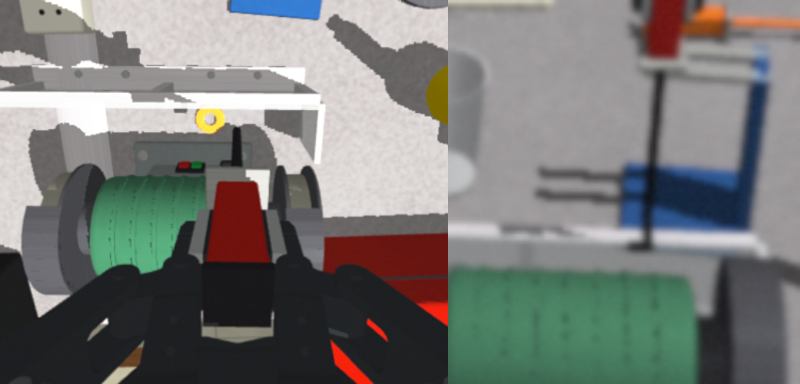

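The wrist panel shows the flange at full-image pixel (257,171.5), where I predicted it. The scene panel shows the crook at the bottom of the rod with its return pointing to -y, and it is clear on both sides. I'll lower it next.

Emit:
step_arm:
  targets:
    - [0, 0, -0.03, 0, 0, 0, 1]
    - [0, 0, -0.03, 0, 0, 0, 1]
    - [0, 0, -0.03, 0, 0, 0, 1]
    - [0, 0, -0.025, 0, 0, 0, 1]
    - [0, 0, -0.01, 0, 0, 0, 1]

```text
time: 5.9
tcp_pos: [0.5875, 0.1601, 0.3675]
orientation: [0.018, 1.0, -0.0, -0.002]
contact_force: [-0.5, -0.1, -2.1]
width: 0.0211
grip_force: 69.0
```

Emit:
step_arm:
  targets:
    - [0, 0, 0, 0, 0, 0, 1]
    - [0, 0, -0.002, 0, 0, 0, 1]
    - [0, 0, -0.002, 0, 0, 0, 1]
    - [0, 0, 0, 0, 0, 0, 1]
    - [0, 0, 0, 0, 0, 0, 1]

```text
time: 6.4
tcp_pos: [0.5882, 0.1602, 0.3663]
orientation: [0.018, 1.0, 0.0, 0.0]
contact_force: [0.0, -0.8, -2.0]
width: 0.0216
grip_force: 69.1
```

Emit:
step_arm:
  targets:
    - [0, 0, -0.001, 0, 0, 0, 1]
    - [0, 0, -0.001, 0, 0, 0, 1]
    - [0, 0, -0.001, 0, 0, 0, 1]
    - [0, 0, -0.001, 0, 0, 0, 1]
    - [0, 0, 0, 0, 0, 0, 1]

```text
time: 6.9
tcp_pos: [0.5882, 0.1602, 0.3615]
orientation: [0.018, 1.0, -0.0, -0.0]
contact_force: [-0.7, -0.7, -2.7]
width: 0.021
grip_force: 69.1
```

Emit:
step_arm:
  targets:
    - [0, 0, -0.001, 0, 0, 0, 1]
    - [0, 0, 0, 0, 0, 0, 1]
    - [0, 0, -0.001, 0, 0, 0, 1]
    - [0, 0, 0, 0, 0, 0, 1]
    - [0, 0, 0, 0, 0, 0, 1]

```text
time: 7.4
tcp_pos: [0.5882, 0.1602, 0.3597]
orientation: [0.018, 1.0, 0.0, -0.0]
contact_force: [0.4, -0.2, -2.3]
width: 0.0211
grip_force: 69.1
```

Emit:
step_arm:
  targets:
    - [0, 0, -0.0005, 0, 0, 0, 1]
    - [0, 0, 0, 0, 0, 0, 1]
    - [0, 0, -0.0005, 0, 0, 0, 1]
    - [0, 0, 0, 0, 0, 0, 1]
    - [0, 0, 0, 0, 0, 0, 1]

```text
time: 7.9
tcp_pos: [0.5882, 0.1602, 0.3589]
orientation: [0.018, 1.0, 0.0, 0.0]
contact_force: [-0.9, -0.2, 1.4]
width: 0.0212
grip_force: 69.5
```

Emit:
step_arm:
  targets:
    - [0, 0, 0, 0, 0, 0, 1]
    - [0, 0, 0, 0, 0, 0, 1]
    - [0, 0, 0, 0, 0, 0, 1]
    - [0, 0, 0, 0, 0, 0, 1]
    - [0, 0, 0, 0, 0, 0, 1]

```text
time: 8.4
tcp_pos: [0.5882, 0.1602, 0.3588]
orientation: [0.018, 1.0, 0.0, 0.0]
contact_force: [-0.3, -0.3, 2.6]
width: 0.0215
grip_force: 69.5
```

```bash
python3 - <<'E'
from h import *
s=manip.get_state();print(s["tcp_pos"],s["contact_force"],s["wrist_torque"])
im,c=grab("wrist");cv2.imwrite("pics/w4.png",im)
h=cv2.cvtColor(im,cv2.COLOR_BGR2HSV);m=cv2.inRange(h,(20,110,80),(35,255,255));k,l,st,ce=cv2.connectedComponentsWithStats(m)
print([(st[i].tolist(),ce[i].round(1),onz(c,ce[i],.004).round(4)) for i in range(1,k) if st[i,4]>40])
im,c=grab("top")
h=cv2.cvtColor(im,cv2.COLOR_BGR2HSV);m=cv2.inRange(h,(20,110,80),(35,255,255));k,l,st,ce=cv2.connectedComponentsWithStats(m)
print([(st[i].tolist(),ce[i].round(1),onz(c,ce[i],.004).round(4)) for i in range(1,k) if st[i,4]>20])
E
```

```text
[0.58818927 0.16016387 0.35883837] [-0.29958831 -0.29223206  2.5931684 ] [-0.05507798  0.05674433 -0.0448799 ]
[([527, 130, 33, 79, 1844], array([546.1, 169.9]), array([0.5841, 0.4293, 0.004 ])), ([229, 196, 37, 21, 466], array([246.5, 205.6]), array([0.6114, 0.1241, 0.004 ]))]
[([484, 23, 32, 37, 347], array([494.7,  45.1]), array([ 0.9044, -0.5602,  0.004 ])), ([72, 127, 37, 38, 592], array([ 90.6, 145.2]), array([0.6082, 0.5251, 0.004 ])), ([97, 133, 17, 9, 104], array([105.6, 136.6]), array([0.6327, 0.4859, 0.004 ])), ([232, 144, 14, 13, 117], array([238.8, 149.9]), array([0.6048, 0.1246, 0.004 ])), ([555, 210, 5, 9, 41], array([557.1, 213.9]), array([ 0.4509, -0.7234,  0.004 ]))]
```

Emit:
step_arm:
  targets:
    - [0, 0, 0.0003, 0, 0, 0, 1]
    - [0, -0.003, 0, 0, 0, 0, 1]
    - [-0.0002, -0.005, 0, 0, 0, 0, 1]
    - [-0.0002, -0.006, 0, 0, 0, 0, 1]
    - [-0.0002, -0.006, 0, 0, 0, 0, 1]
  newtons: 100

```text
time: 9.0
tcp_pos: [0.5876, 0.1396, 0.3589]
orientation: [0.018, 1.0, 0.0, -0.0]
contact_force: [-0.1, 0.4, -0.1]
width: 0.0209
grip_force: 97.6
```

Emit:
step_arm:
  targets:
    - [-0.0003, -0.008, 0, 0, 0, 0, 1]
    - [-0.0003, -0.008, 0, 0, 0, 0, 1]
    - [-0.0003, -0.008, 0, 0, 0, 0, 1]
    - [-0.0003, -0.008, 0, 0, 0, 0, 1]
    - [-0.0003, -0.008, 0, 0, 0, 0, 1]

```text
time: 9.5
tcp_pos: [0.586, 0.0993, 0.3589]
orientation: [0.018, 1.0, -0.0, -0.0]
contact_force: [0.5, 0.9, -0.7]
width: 0.0206
grip_force: 97.6
```

```bash
cat > fl.py <<'E'
from h import *
def fl():
    s=manip.get_state();print("tcp",s["tcp_pos"].round(4),"F",s["contact_force"].round(1))
    for n in("wrist","top"):
        im,c=grab(n);cv2.imwrite(f"pics/{n}_{s['time']:.2f}.png",im)
        h=cv2.cvtColor(im,cv2.COLOR_BGR2HSV);m=cv2.inRange(h,(20,110,80),(35,255,255));k,l,st,ce=cv2.connectedComponentsWithStats(m)
        for i in range(1,k):
            p=onz(c,ce[i],.004)
            if st[i,4]>20 and .5<p[0]<.68 and -.3<p[1]<.2: print(n,st[i].tolist(),p.round(4))
if __name__=="__main__": fl()
E
python3 fl.py
```

```text
tcp [0.586  0.0993 0.3589] F [ 0.5  0.9 -0.7]
wrist [241, 195, 37, 17, 373] [0.6063 0.0764 0.004 ]
top [251, 147, 14, 11, 100] [0.5994 0.0745 0.004 ]
```

Emit:
step_arm:
  targets:
    - [-0.0003, -0.008, 0, 0, 0, 0, 1]
    - [-0.0003, -0.008, 0, 0, 0, 0, 1]
    - [-0.0003, -0.008, 0, 0, 0, 0, 1]
    - [-0.0003, -0.008, 0, 0, 0, 0, 1]
    - [-0.0003, -0.008, 0, 0, 0, 0, 1]

```text
time: 10.1
tcp_pos: [0.5845, 0.0594, 0.359]
orientation: [0.018, 1.0, -0.0, -0.0]
contact_force: [0.3, 1.1, -0.5]
width: 0.0208
grip_force: 97.8
```

Emit:
step_arm:
  targets:
    - [-0.0003, -0.007, 0, 0, 0, 0, 1]
    - [-0.0003, -0.007, 0, 0, 0, 0, 1]
    - [-0.0003, -0.006, 0, 0, 0, 0, 1]
    - [-0.0003, -0.006, 0, 0, 0, 0, 1]
    - [-0.0002, -0.004, 0, 0, 0, 0, 1]

```text
time: 10.6
tcp_pos: [0.5831, 0.0296, 0.359]
orientation: [0.018, 1.0, -0.0, -0.0]
contact_force: [1.0, 0.6, -1.8]
width: 0.0211
grip_force: 97.7
```

```bash
python3 - <<'E'
from fl import *
fl()
s=manip.get_state();im,c=grab("wrist");cv2.imwrite("pics/w5.png",im)
cv2.imwrite("pics/w5z.png",cv2.resize(im[90:300,120:330],None,fx=2.8,fy=2.8))
print(proj(c,[[.585,-.0175,0],[.585,-.084,0],[.585,-.05,.007],[.559,-.102,0],[.559,-.102,.1]]).round())
E
```

```text
tcp [0.5831 0.0296 0.359 ] F [ 1.   0.6 -1.8]
wrist [241, 195, 36, 17, 363] [0.6034 0.0065 0.004 ]
top [286, 150, 4, 9, 24] [ 0.5964 -0.0079  0.004 ]
[[235. 185.]
 [171. 187.]
 [202. 188.]
 [150. 163.]
 [ 97. 189.]]
```

View pics/w5z.png

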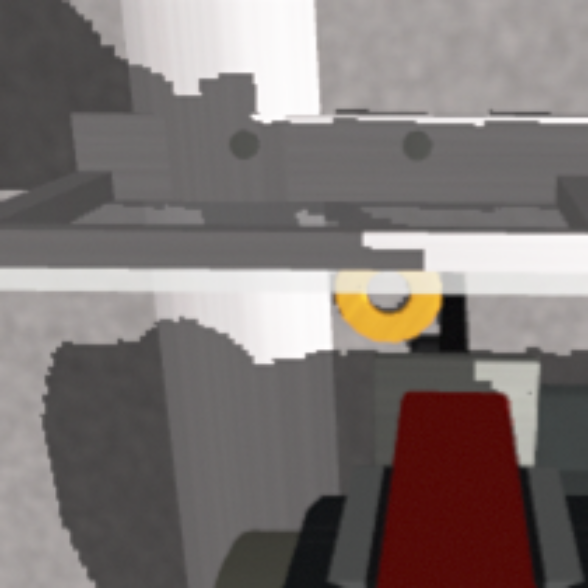

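Zoomed wrist view: the flange sits nested in the crook at (390,292) just before the cover. The cover's edges are at (331,300) and (157,300) in the crop. Casting those edges onto the bench.

```bash
python3 - <<'E'
from h import *
c=manip.get_calibration("wrist")
for p in((331,300),(337,400),(157,300),(167,400),(318,100),(125,60)): print(p,onz(c,(120+(p[0]+.5)/2.8-.5,90+(p[1]+.5)/2.8-.5),0).round(4))
# schedule: toe s (distance +y of crown), tilt th deg, TCP relative to toe track
H=.3589;cy=-.0505
h=lambda s:max(0,np.sqrt(.081**2-min(s*s,.0066))-.074)
S=[.080,.056,.050,.045,.040,.035,.030,.025,.020,.015,.010,.005,0,-.006,-.012,-.018,-.024,-.030,-.036,-.042]
L=.012
prev=None
for s in S:
    # min tilt keeping 12 mm return above dome +2deg
    f=[t for t in np.arange(0,30,.25) if min(h(s)+q*np.sin(np.radians(t))+.0002-h(s-q*np.cos(np.radians(t))) for q in(.004,.008,.012))>=0][0]
    t=np.radians(f); P=np.array([cy+s+H*np.sin(t),h(s)+H*np.cos(t)])
    print(s,"h",round(h(s)*1000,2),"tilt",f,"dy,dz mm",None if prev is None else ((P-prev)*1000).round(1));prev=P
E
```

```text
(331, 300) [ 0.5976 -0.0152  0.    ]
(337, 400) [ 0.6379 -0.016   0.    ]
(157, 300) [ 0.5953 -0.0801  0.    ]
(167, 400) [ 0.6356 -0.0818  0.    ]
(318, 100) [ 0.525 -0.014  0.   ]
(125, 60) [ 0.5092 -0.0793  0.    ]
0.08 h 0 tilt 0.0 dy,dz mm None
0.056 h 0 tilt 0.0 dy,dz mm [-24.   0.]
0.05 h 0 tilt 0.0 dy,dz mm [-6.  0.]
0.045 h 0 tilt 0.0 dy,dz mm [-5.  0.]
0.04 h 0 tilt 8.5 dy,dz mm [48.  -3.9]
0.035 h 0 tilt 16.25 dy,dz mm [ 42.4 -10.4]
0.03 h 1.24 tilt 17.75 dy,dz mm [ 4.  -1.5]
0.025 h 3.05 tilt 14.0 dy,dz mm [-27.6   8.2]
0.02 h 4.49 tilt 10.25 dy,dz mm [-28.    6.4]
0.015 h 5.6 tilt 6.5 dy,dz mm [-28.2   4.5]
0.01 h 6.38 tilt 3.0 dy,dz mm [-26.8   2.6]
0.005 h 6.85 tilt 0.0 dy,dz mm [-23.8   1. ]
0 h 7.0 tilt 0.0 dy,dz mm [-5.   0.2]
-0.006 h 6.78 tilt 0.0 dy,dz mm [-6.  -0.2]
-0.012 h 6.11 tilt 0.0 dy,dz mm [-6.  -0.7]
-0.018 h 4.97 tilt 0.0 dy,dz mm [-6.  -1.1]
-0.024 h 3.36 tilt 0.0 dy,dz mm [-6.  -1.6]
-0.03 h 1.24 tilt 0.0 dy,dz mm [-6.  -2.1]
-0.036 h 0 tilt 0.0 dy,dz mm [-6.  -1.2]
-0.042 h 0 tilt 0.0 dy,dz mm [-6.  0.]
```

```bash
cat > plan.py <<'E'
import numpy as np
cy=-.048;H=.3549
zc=lambda s: max(.004, np.sqrt(max(0,.085**2-s*s))-.074)
def need(s):
    for t in np.arange(-2,30,.1):
        r=np.radians(t)
        if zc(s)+.012*np.sin(r)>=zc(s-.012*np.cos(r))-1e-5: return t
def tilt(s):  # smoothed upper bound
    ss=np.arange(s-.003,s+.0031,.001);return max(0,np.mean([need(x) for x in ss])+1.0) if s<.056 else 0
def rows(S,s0,t0,lift=0):
    out=[];f=lambda s,t:np.array([s+H*np.sin(np.radians(t)),zc(s)+H*np.cos(np.radians(t))])
    acc=f(s0,t0).copy();a=t0
    for s in S:
        t=round(tilt(s)*2)/2; d=np.round((f(s,t)-acc)*1e4)/1e4; acc+=d
        out.append((round(s*1000,1),t,d[0],d[1],round(.036*d[0],4),t-a));a=t
    return out
if __name__=="__main__":
    S=list(np.concatenate([np.arange(.0736,.056,-.004),np.arange(.056,.034,-.0015),np.arange(.0335,-.002,-.002)]))
    for i,r in enumerate(rows(S,.0776,0)):
        if i%5==0: print()
        print("s %.1f tilt %.1f  dx %.4f dy %.4f dz %.4f dtilt %.1f"%(r[0],r[1],r[4],r[2],r[3],r[5]))
E
python3 plan.py
```

```text
s 73.6 tilt 0.0  dx -0.0001 dy -0.0040 dz 0.0000 dtilt 0.0
s 69.6 tilt 0.0  dx -0.0001 dy -0.0040 dz 0.0000 dtilt 0.0
s 65.6 tilt 0.0  dx -0.0001 dy -0.0040 dz 0.0000 dtilt 0.0
s 61.6 tilt 0.0  dx -0.0001 dy -0.0040 dz 0.0000 dtilt 0.0
s 57.6 tilt 0.0  dx -0.0001 dy -0.0040 dz 0.0000 dtilt 0.0

s 56.0 tilt 0.0  dx -0.0001 dy -0.0016 dz 0.0000 dtilt 0.0
s 54.5 tilt 1.0  dx 0.0002 dy 0.0047 dz -0.0001 dtilt 1.0
s 53.0 tilt 1.0  dx -0.0001 dy -0.0015 dz 0.0000 dtilt 0.0
s 51.5 tilt 1.0  dx -0.0001 dy -0.0015 dz 0.0000 dtilt 0.0
s 50.0 tilt 1.0  dx -0.0001 dy -0.0015 dz 0.0000 dtilt 0.0

s 48.5 tilt 1.0  dx -0.0001 dy -0.0015 dz 0.0000 dtilt 0.0
s 47.0 tilt 1.5  dx 0.0001 dy 0.0016 dz -0.0000 dtilt 0.5
s 45.5 tilt 3.0  dx 0.0003 dy 0.0078 dz -0.0004 dtilt 1.5
s 44.0 tilt 5.0  dx 0.0004 dy 0.0108 dz -0.0009 dtilt 2.0
s 42.5 tilt 7.0  dx 0.0004 dy 0.0109 dz -0.0012 dtilt 2.0

s 41.0 tilt 9.5  dx 0.0005 dy 0.0138 dz -0.0023 dtilt 2.5
s 39.5 tilt 12.0  dx 0.0005 dy 0.0137 dz -0.0029 dtilt 2.5
s 38.0 tilt 14.5  dx 0.0005 dy 0.0136 dz -0.0035 dtilt 2.5
s 36.5 tilt 16.5  dx 0.0004 dy 0.0104 dz 
[... 459 characters left out ...]
 dx -0.0004 dy -0.0110 dz 0.0025 dtilt -1.5
s 19.5 tilt 10.0  dx -0.0004 dy -0.0112 dz 0.0022 dtilt -1.5
s 17.5 tilt 9.0  dx -0.0003 dy -0.0081 dz 0.0015 dtilt -1.0
s 15.5 tilt 7.5  dx -0.0004 dy -0.0112 dz 0.0017 dtilt -1.5

s 13.5 tilt 6.0  dx -0.0004 dy -0.0112 dz 0.0015 dtilt -1.5
s 11.5 tilt 4.5  dx -0.0004 dy -0.0113 dz 0.0011 dtilt -1.5
s 9.5 tilt 3.5  dx -0.0003 dy -0.0081 dz 0.0007 dtilt -1.0
s 7.5 tilt 2.0  dx -0.0004 dy -0.0113 dz 0.0007 dtilt -1.5
s 5.5 tilt 0.5  dx -0.0004 dy -0.0113 dz 0.0003 dtilt -1.5

s 3.5 tilt 0.0  dx -0.0002 dy -0.0051 dz 0.0001 dtilt -0.5
s 1.5 tilt 0.0  dx -0.0001 dy -0.0020 dz 0.0001 dtilt 0.0
s -0.5 tilt 0.0  dx -0.0001 dy -0.0020 dz -0.0000 dtilt 0.0
```

Emit:
step_arm:
  targets:
    - [-0.0001, -0.004, 0, 0, 0, 0, 1]
    - [-0.0001, -0.004, 0, 0, 0, 0, 1]
    - [-0.0002, -0.004, 0, 0, 0, 0, 1]
    - [-0.0001, -0.004, 0, 0, 0, 0, 1]
    - [-0.0002, -0.004, 0, 0, 0, 0, 1]

```text
time: 11.25
tcp_pos: [0.5825, 0.0098, 0.3589]
orientation: [0.018, 1.0, -0.0, -0.0]
contact_force: [-0.3, -0.1, -1.2]
width: 0.021
grip_force: 97.8
```

Emit:
step_arm:
  targets:
    - [-0.0001, -0.0016, 0, 0, 0, 0, 1]
    - [0.0002, 0.0047, -0.0001, -1, 0.04, 0, 1]
    - [-0.0001, -0.0015, 0, 0, 0, 0, 1]
    - [-0.0001, -0.0015, 0, 0, 0, 0, 1]
    - [-0.0001, -0.0015, 0, 0, 0, 0, 1]

```text
time: 11.75
tcp_pos: [0.5823, 0.0089, 0.3589]
orientation: [0.018, 1.0, -0.009, -0.0]
contact_force: [0.5, 0.5, -2.0]
width: 0.0212
grip_force: 97.8
```

Emit:
step_arm:
  targets:
    - [-0.0001, -0.0015, 0, 0, 0, 0, 1]
    - [0.0001, 0.0016, 0, -0.5, 0.02, 0, 1]
    - [0.0003, 0.0078, -0.0004, -1.5, 0.05, 0, 1]
    - [0.0004, 0.0108, -0.0009, -2, 0.07, 0, 1]
    - [0.0004, 0.0109, -0.0012, -2, 0.07, 0, 1]

```text
time: 12.25
tcp_pos: [0.5834, 0.039, 0.3563]
orientation: [0.018, 0.998, -0.062, -0.001]
contact_force: [0.1, 0.2, -2.2]
width: 0.021
grip_force: 97.9
```

Emit:
step_arm:
  targets:
    - [0.0005, 0.0138, -0.0023, -2.5, 0.09, 0, 1]
    - [0.0005, 0.0137, -0.0029, -2.5, 0.09, 0, 1]
    - [0.0005, 0.0136, -0.0035, -2.5, 0.09, 0, 1]
    - [0.0004, 0.0104, -0.0033, -2, 0.07, 0, 1]
    - [0.0003, 0.0074, -0.0028, -1.5, 0.05, 0, 1]

```text
time: 12.75
tcp_pos: [0.5855, 0.0987, 0.3413]
orientation: [0.017, 0.987, -0.158, -0.003]
contact_force: [0.6, 0.4, -1.9]
width: 0.021
grip_force: 97.9
```

```bash
python3 - <<'E'
from fl import *
fl()
im,c=grab("wrist");cv2.imwrite("pics/w6z.png",cv2.resize(im[60:300,120:380],None,fx=2.2,fy=2.2))
E
```

```text
tcp [0.5855 0.0987 0.3413] F [ 0.6  0.4 -1.9]
wrist [241, 193, 36, 18, 379] [ 0.6041 -0.0373  0.004 ]
top [290, 149, 15, 12, 112] [ 0.5958 -0.0342  0.004 ]
```

View pics/w6z.png

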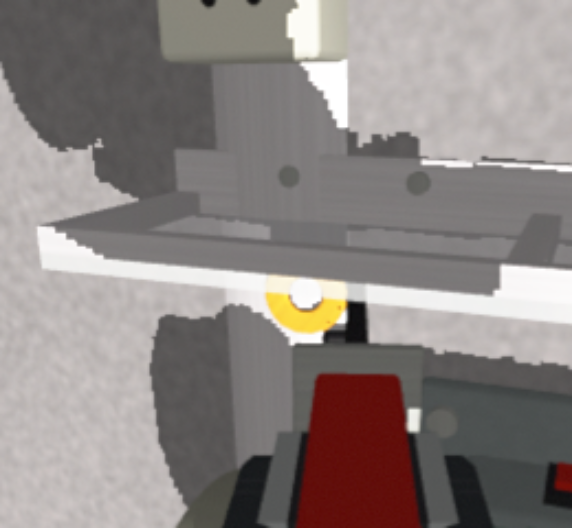

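The flange at crop (305,295) is still nested in the crook and is now on the cover. I've used all 10 picture views, so I'll check by numbers from here.

Emit:
step_arm:
  targets:
    - [0.0001, 0.0014, -0.0008, -0.5, 0.02, 0, 1]
    - [-0.0001, -0.002, 0.0008, 0, 0, 0, 1]
    - [-0.0003, -0.0079, 0.0027, 1, -0.04, 0, 1]
    - [-0.0004, -0.0109, 0.0034, 1.5, -0.05, 0, 1]
    - [0, 0, 0, 0, 0, 0, 1]

```text
time: 13.4
tcp_pos: [0.5849, 0.0759, 0.3487]
orientation: [0.019, 0.99, -0.139, -0.002]
contact_force: [0.5, 0.1, -2.4]
width: 0.0211
grip_force: 98.1
```

Emit:
step_arm:
  targets:
    - [0, 0, 0, 0, 0, 0, 1]
    - [0, 0, -0.0003, 0, 0, 0, 1]
    - [0, 0, -0.0003, 0, 0, 0, 1]
    - [0, 0, 0, 0, 0, 0, 1]
    - [0, 0, 0, 0, 0, 0, 1]

```text
time: 13.9
tcp_pos: [0.5849, 0.0781, 0.347]
orientation: [0.018, 0.99, -0.139, -0.003]
contact_force: [-0.4, 1.0, -2.2]
width: 0.021
grip_force: 98.1
```

```bash
python3 fl.py
```

```text
tcp [0.5849 0.0781 0.347 ] F [-0.4  1.  -2.2]
wrist [240, 192, 36, 20, 385] [ 0.6035 -0.0468  0.004 ]
top [295, 149, 14, 12, 106] [ 0.5952 -0.0449  0.004 ]
```

Emit:
step_arm:
  targets:
    - [0, 0, -0.0003, 0, 0, 0, 1]
    - [0, 0, 0, 0, 0, 0, 1]
    - [0, 0, -0.0003, 0, 0, 0, 1]
    - [0, 0, 0, 0, 0, 0, 1]
    - [0, 0, 0, 0, 0, 0, 1]

```text
time: 14.5
tcp_pos: [0.5849, 0.0779, 0.3467]
orientation: [0.018, 0.99, -0.139, -0.002]
contact_force: [-0.7, 1.7, 1.4]
width: 0.021
grip_force: 98.1
```

```bash
python3 - <<'E'
from plan import *
S=list(np.arange(.0285,-.001,-.0015))
tl=lambda s:max(0,min(16,need(s)+1.5)) if s>.003 else 0
f=lambda s,t:np.array([s+H*np.sin(np.radians(t)),zc(s)+H*np.cos(np.radians(t))])
acc=f(.0300,16);a=16
for i,s in enumerate(S):
    t=round(tl(s)*2)/2;t=max(t,a-1.5);d=np.round((f(s,t)-acc)*1e4)/1e4;acc=acc+d
    if i%5==0:print()
    print("s %.1f tilt %.1f dx %.4f dy %.4f dz %.4f dt %.1f need %.1f"%(s*1e3,t,.036*d[0],d[0],d[1],t-a,need(s)));a=t
E
```

```text
s 28.5 tilt 16.0 dx -0.0001 dy -0.0015 dz 0.0005 dt 0.0 need 15.5
s 27.0 tilt 16.0 dx -0.0001 dy -0.0015 dz 0.0006 dt 0.0 need 14.5
s 25.5 tilt 15.0 dx -0.0003 dy -0.0075 dz 0.0021 dt -1.0 need 13.4
s 24.0 tilt 14.0 dx -0.0003 dy -0.0075 dz 0.0020 dt -1.0 need 12.4
s 22.5 tilt 13.0 dx -0.0003 dy -0.0075 dz 0.0019 dt -1.0 need 11.3

s 21.0 tilt 12.0 dx -0.0003 dy -0.0075 dz 0.0017 dt -1.0 need 10.3
s 19.5 tilt 10.5 dx -0.0004 dy -0.0106 dz 0.0022 dt -1.5 need 9.2
s 18.0 tilt 9.5 dx -0.0003 dy -0.0076 dz 0.0014 dt -1.0 need 8.2
s 16.5 tilt 8.5 dx -0.0003 dy -0.0077 dz 0.0013 dt -1.0 need 7.1
s 15.0 tilt 7.5 dx -0.0003 dy -0.0076 dz 0.0011 dt -1.0 need 6.1

s 13.5 tilt 6.5 dx -0.0003 dy -0.0076 dz 0.0011 dt -1.0 need 5.1
s 12.0 tilt 5.5 dx -0.0003 dy -0.0077 dz 0.0008 dt -1.0 need 4.1
s 10.5 tilt 4.5 dx -0.0003 dy -0.0077 dz 0.0008 dt -1.0 need 3.1
s 9.0 tilt 3.5 dx -0.0003 dy -0.0077 dz 0.0006 dt -1.0 need 2.0
s 7.5 tilt 2.5 dx -0.0003 dy -0.0076 dz 0.0004 dt -1.0 need 1.0

s 6.0 tilt 1.5 dx -0.0003 dy -0.0077 dz 0.0004 dt -1.0 need 0.0
s 4.5 tilt 0.5 dx -0.0003 dy -0.0077 dz 0.0002 dt -1.0 need -1.0
s 3.0 tilt 0.0 dx -0.0002 dy -0.0046 dz 0.0001 dt -0.5 need -2.0
s 1.5 tilt 0.0 dx -0.0001 dy -0.0015 dz 0.0000 dt 0.0 need -2.0
s -0.0 tilt 0.0 dx -0.0001 dy -0.0015 dz 0.0000 dt 0.0 need -2.0
```

Emit:
step_arm:
  targets:
    - [-0.0001, -0.0015, 0.0009, 0, 0, 0, 1]
    - [-0.0001, -0.0015, 0.0006, 0, 0, 0, 1]
    - [-0.0003, -0.0075, 0.0021, 1, -0.04, 0, 1]
    - [-0.0003, -0.0075, 0.002, 1, -0.04, 0, 1]
    - [0, 0, 0, 0, 0, 0, 1]

```text
time: 15.0
tcp_pos: [0.5841, 0.0586, 0.3525]
orientation: [0.019, 0.992, -0.122, -0.002]
contact_force: [1.1, 0.7, -1.3]
width: 0.021
grip_force: 98.0
```

Emit:
step_arm:
  targets:
    - [-0.0003, -0.0075, 0.0019, 1, -0.04, 0, 1]
    - [-0.0003, -0.0075, 0.0017, 1, -0.04, 0, 1]
    - [-0.0004, -0.0106, 0.0022, 1.5, -0.05, 0, 1]
    - [-0.0003, -0.0076, 0.0014, 1, -0.04, 0, 1]
    - [0, 0, 0, 0, 0, 0, 1]

```text
time: 15.5
tcp_pos: [0.5828, 0.0253, 0.3596]
orientation: [0.019, 0.996, -0.083, -0.001]
contact_force: [0.1, 0.0, -2.2]
width: 0.0206
grip_force: 98.0
```

```bash
python3 fl.py
```

```text
tcp [0.5828 0.0253 0.3596] F [ 0.1  0.  -2.2]
wrist [243, 191, 35, 19, 325] [ 0.6009 -0.0564  0.004 ]
top [298, 150, 15, 11, 98] [ 0.5946 -0.0563  0.004 ]
```

Emit:
step_arm:
  targets:
    - [-0.0003, -0.0077, 0.0012, 1, -0.04, 0, 1]
    - [-0.0003, -0.0076, 0.001, 1, -0.04, 0, 1]
    - [-0.0003, -0.0076, 0.001, 1, -0.04, 0, 1]
    - [-0.0003, -0.0077, 0.0008, 1, -0.04, 0, 1]
    - [0, 0, 0, 0, 0, 0, 1]

```text
time: 16.1
tcp_pos: [0.5816, -0.0051, 0.3636]
orientation: [0.019, 0.999, -0.048, -0.0]
contact_force: [-0.7, 0.2, 0.2]
width: 0.0211
grip_force: 98.2
```

Emit:
step_arm:
  targets:
    - [-0.0003, -0.0077, 0.0008, 1, -0.04, 0, 1]
    - [-0.0003, -0.0077, 0.0006, 1, -0.04, 0, 1]
    - [-0.0003, -0.0076, 0.0004, 1, -0.04, 0, 1]
    - [-0.0003, -0.0077, 0.0004, 1, -0.04, 0, 1]
    - [0, 0, 0, 0, 0, 0, 1]

```text
time: 16.6
tcp_pos: [0.5804, -0.0358, 0.3656]
orientation: [0.019, 1.0, -0.013, 0.0]
contact_force: [-0.8, 1.6, 0.7]
width: 0.0209
grip_force: 98.4
```

```bash
python3 fl.py
```

```text
tcp [ 0.5804 -0.0358  0.3656] F [-0.8  1.6  0.7]
wrist [242, 191, 36, 18, 253] [ 0.5999 -0.0667  0.004 ]
```

Emit:
step_arm:
  targets:
    - [-0.0003, -0.0077, 0.0003, 1, -0.04, 0, 1]
    - [-0.0002, -0.0046, 0.0001, 0.5, -0.02, 0, 1]
    - [-0.0001, -0.003, 0, 0, 0, 0, 1]
    - [-0.0001, -0.003, -0.0001, 0, 0, 0, 1]
    - [0, 0, 0, 0, 0, 0, 1]

```text
time: 17.2
tcp_pos: [0.5797, -0.0534, 0.3658]
orientation: [0.018, 1.0, -0.0, 0.001]
contact_force: [0.8, -0.2, 1.1]
width: 0.0212
grip_force: 98.3
```

```bash
python3 - <<'E'
from plan import *
a=zc(-.003)
for s in np.arange(-.006,-.048,-.003): print(round(s*1e3),round((zc(s)-a)*1e3,1));a=zc(s)
import fl;fl.fl()
E
```

```text
-6 -0.2
-9 -0.3
-12 -0.4
-15 -0.5
-18 -0.6
-21 -0.7
-24 -0.8
-27 -0.9
-30 -1.1
-33 -1.2
-36 -0.3
-39 0.0
-42 0.0
-45 0.0
tcp [ 0.5797 -0.0534  0.3658] F [ 0.8 -0.2  1.1]
wrist [243, 191, 35, 19, 299] [ 0.5997 -0.0769  0.004 ]
```

Emit:
step_arm:
  targets:
    - [-0.0001, -0.003, -0.0002, 0, 0, 0, 1]
    - [-0.0001, -0.003, -0.0003, 0, 0, 0, 1]
    - [-0.0001, -0.003, -0.0004, 0, 0, 0, 1]
    - [-0.0001, -0.003, -0.0005, 0, 0, 0, 1]
    - [0, 0, 0, 0, 0, 0, 1]

```text
time: 17.8
tcp_pos: [0.5793, -0.0654, 0.3643]
orientation: [0.018, 1.0, -0.0, 0.0]
contact_force: [0.2, -0.6, -0.2]
width: 0.021
grip_force: 98.3
```

Emit:
step_arm:
  targets:
    - [-0.0001, -0.003, -0.0006, 0, 0, 0, 1]
    - [-0.0001, -0.003, -0.0007, 0, 0, 0, 1]
    - [-0.0001, -0.003, -0.0008, 0, 0, 0, 1]
    - [-0.0001, -0.003, -0.0009, 0, 0, 0, 1]
    - [0, 0, 0, 0, 0, 0, 1]

```text
time: 18.3
tcp_pos: [0.5789, -0.0774, 0.3611]
orientation: [0.018, 1.0, -0.0, 0.0]
contact_force: [0.1, 0.2, -1.2]
width: 0.0209
grip_force: 98.1
```

```bash
python3 fl.py
```

```text
tcp [ 0.5789 -0.0774  0.3611] F [ 0.1  0.2 -1.2]
wrist [241, 182, 36, 29, 404] [ 0.5977 -0.102   0.004 ]
```

Emit:
step_arm:
  targets:
    - [-0.0001, -0.003, -0.001, 0, 0, 0, 1]
    - [-0.0001, -0.003, -0.001, 0, 0, 0, 1]
    - [-0.0001, -0.003, -0.0002, 0, 0, 0, 1]
    - [-0.0001, -0.003, 0, 0, 0, 0, 1]
    - [0, 0, 0, 0, 0, 0, 1]

```text
time: 18.9
tcp_pos: [0.5785, -0.0894, 0.359]
orientation: [0.018, 1.0, -0.0, 0.0]
contact_force: [0.9, -0.9, -2.5]
width: 0.021
grip_force: 98.0
```

Emit:
step_arm:
  targets:
    - [-0.0002, -0.005, -0.0002, 0, 0, 0, 1]
    - [-0.0002, -0.007, 0, 0, 0, 0, 1]
    - [-0.0003, -0.007, 0, 0, 0, 0, 1]
    - [-0.0003, -0.007, 0, 0, 0, 0, 1]
    - [-0.0003, -0.007, 0, 0, 0, 0, 1]

```text
time: 19.4
tcp_pos: [0.5771, -0.1227, 0.3589]
orientation: [0.018, 1.0, 0.0, 0.001]
contact_force: [0.3, 0.2, -3.0]
width: 0.0213
grip_force: 98.1
```

Emit:
step_arm:
  targets:
    - [-0.0003, -0.007, 0, 0, 0, 0, 1]
    - [-0.0003, -0.007, 0, 0, 0, 0, 1]
    - [-0.0003, -0.007, 0, 0, 0, 0, 1]
    - [-0.0003, -0.007, 0, 0, 0, 0, 1]
    - [-0.0003, -0.007, 0, 0, 0, 0, 1]

```text
time: 19.9
tcp_pos: [0.5757, -0.1575, 0.359]
orientation: [0.018, 1.0, 0.0, 0.001]
contact_force: [0.5, -0.1, -1.7]
width: 0.0212
grip_force: 98.1
```

Emit:
step_arm:
  targets:
    - [0, -0.004, 0, 0, 0, 0, 1]
    - [0, -0.003, 0, 0, 0, 0, 1]
    - [0, 0, 0, 0, 0, 0, 1]
    - [0, 0, 0, 0, 0, 0, 1]
    - [0, 0, 0, 0, 0, 0, 1]

```text
time: 20.4
tcp_pos: [0.5757, -0.1637, 0.359]
orientation: [0.018, 1.0, -0.0, 0.001]
contact_force: [-0.4, -1.3, -2.9]
width: 0.021
grip_force: 98.0
```

```bash
python3 fl.py
```

```text
tcp [ 0.5757 -0.1637  0.359 ] F [-0.4 -1.3 -2.9]
wrist [240, 176, 37, 35, 742] [ 0.5867 -0.1876  0.004 ]
```

Emit:
step_arm:
  targets:
    - [0, 0.004, 0, 0, 0, 0, 1]
    - [0, 0.004, 0, 0, 0, 0, 1]
    - [0, 0, 0.01, 0, 0, 0, 1]
    - [0, 0, 0.03, 0, 0, 0, 1]
    - [0, 0, 0.03, 0, 0, 0, 1]

```text
time: 21.0
tcp_pos: [0.5755, -0.1557, 0.4302]
orientation: [0.018, 1.0, 0.0, 0.0]
contact_force: [-0.1, -0.5, -2.1]
width: 0.021
grip_force: 97.9
```

Emit:
step_arm:
  targets:
    - [0, 0, 0.035, 0, 0, 0, 1]
    - [0, 0, 0.035, 0, 0, 0, 1]
    - [-0.02, 0.03, 0.01, 0, 0, 0, 1]
    - [-0.02, 0.035, 0, 0, 0, 0, 1]
    - [-0.02, 0.035, 0, 0, 0, 0, 1]

```text
time: 21.5
tcp_pos: [0.5148, -0.0551, 0.51]
orientation: [0.018, 1.0, -0.0, 0.001]
contact_force: [1.0, 0.7, -2.5]
width: 0.0209
grip_force: 98.5
```

Emit:
step_arm:
  targets:
    - [-0.02, 0.035, 0, 0, 0, -1.2, 1]
    - [-0.02, 0.035, 0, 0, 0, -1.2, 1]
    - [-0.02, 0.035, 0, 0, 0, -1.2, 1]
    - [-0.02, 0.035, 0, 0, 0, -1.2, 1]
    - [-0.02, 0.035, 0, 0, 0, 0, 1]

```text
time: 22.0
tcp_pos: [0.4142, 0.1202, 0.51]
orientation: [0.06, 0.998, 0.0, 0.001]
contact_force: [0.7, 0.5, -1.9]
width: 0.0205
grip_force: 98.4
```

Emit:
step_arm:
  targets:
    - [0, 0.008, 0, 0, 0, 0, 1]
    - [0, 0, 0, 0, 0, 0, 1]
    - [0, 0, 0, 0, 0, 0, 1]
    - [0, 0, 0, 0, 0, 0, 1]
    - [0, 0, 0, 0, 0, 0, 1]

```text
time: 22.5
tcp_pos: [0.4163, 0.1262, 0.5088]
orientation: [0.061, 0.998, -0.0, 0.0]
contact_force: [0.0, -0.3, -2.4]
width: 0.0213
grip_force: 98.6
```

```bash
python3 - <<'E'
from fl import *
fl();s=manip.get_state();print(s["tcp_pos"],s["orientation"])
E
```

```text
tcp [0.4163 0.1262 0.5088] F [ 0.  -0.3 -2.4]
wrist [95, 272, 23, 20, 278] [ 0.5868 -0.1871  0.004 ]
top [348, 153, 14, 13, 118] [ 0.5866 -0.1884  0.004 ]
[0.41613282 0.12641392 0.50880767] [ 6.05156937e-02  9.98167198e-01 -6.06553479e-05  3.03096292e-04]
```

Emit:
step_arm:
  targets:
    - [-0.0024, 0, -0.03, 0, 0, 0, 1]
    - [0, 0, -0.03, 0, 0, 0, 1]
    - [0, 0, -0.03, 0, 0, 0, 1]
    - [0, 0, -0.031, 0, 0, 0, 1]
    - [0, 0, 0, 0, 0, 0, 1]

```text
time: 23.1
tcp_pos: [0.4126, 0.1266, 0.3849]
orientation: [0.06, 0.998, -0.001, -0.003]
contact_force: [-0.1, 0.8, -1.8]
width: 0.021
grip_force: 98.4
```

Emit:
step_arm:
  targets:
    - [0, 0, 0, 0, 0, 0, 1]
    - [0, 0, 0, 0, 0, 0, 1]
    - [0, 0, 0, 0, 0, 0, 1]
    - [0, 0, 0, 0, 0, 0, 1]
    - [0, 0, 0, 0, 0, 0, 1]

```text
time: 23.6
tcp_pos: [0.4134, 0.1271, 0.3885]
orientation: [0.06, 0.998, 0.0, 0.001]
contact_force: [-0.4, 0.8, -2.1]
width: 0.0208
grip_force: 98.5
```

Emit:
step_arm:
  targets:
    - [0.0018, 0.0146, 0, 0, 0, 0, 1]
    - [0.0018, 0.0146, 0, 0, 0, 0, 1]
    - [0.0018, 0.0146, 0, 0, 0, 0, 1]
    - [0.0018, 0.0146, 0, 0, 0, 0, 1]
    - [0.0018, 0.0146, 0, 0, 0, 0, 1]

```text
time: 24.1
tcp_pos: [0.4223, 0.2007, 0.3882]
orientation: [0.06, 0.998, 0.0, 0.001]
contact_force: [1.4, -0.8, -2.3]
width: 0.0205
grip_force: 98.8
```

Emit:
step_arm:
  targets:
    - [0, 0, 0, 0, 0, 0, 1]
    - [0, 0, -0.004, 0, 0, 0, 1]
    - [0, 0, -0.004, 0, 0, 0, 1]
    - [0, 0, -0.004, 0, 0, 0, 1]
    - [0, 0, 0, 0, 0, 0, 1]

```text
time: 24.6
tcp_pos: [0.4221, 0.1996, 0.3753]
orientation: [0.06, 0.998, -0.0, 0.0]
contact_force: [-0.9, 0.1, -2.2]
width: 0.0207
grip_force: 98.7
```

Emit:
step_arm:
  targets:
    - [0, 0, -0.001, 0, 0, 0, 1]
    - [0, 0, 0, 0, 0, 0, 1]
    - [0, 0, -0.0008, 0, 0, 0, 1]
    - [0, 0, 0, 0, 0, 0, 1]
    - [0, 0, 0, 0, 0, 0, 1]

```text
time: 25.1
tcp_pos: [0.4223, 0.2001, 0.3742]
orientation: [0.06, 0.998, 0.0, 0.001]
contact_force: [0.1, -0.4, -1.8]
width: 0.0211
grip_force: 98.7
```

Emit:
step_arm:
  targets:
    - [0, 0, -0.0004, 0, 0, 0, 1]
    - [0, 0, 0, 0, 0, 0, 1]
    - [0, 0, 0, 0, 0, 0, 1]
    - [0, 0, 0, 0, 0, 0, 1]
    - [0, 0, 0, 0, 0, 0, 1]

```text
time: 25.6
tcp_pos: [0.4223, 0.2001, 0.3739]
orientation: [0.06, 0.998, 0.0, 0.001]
contact_force: [0.2, -1.1, 1.4]
width: 0.021
grip_force: 99.2
```

Seated, with the prongs now carrying the load. I'll release slowly, clear the handle and rise.

Emit:
step_arm:
  targets:
    - [0, 0, 0, 0, 0, 0, 0.6]
    - [0, 0, 0, 0, 0, 0, 0.45]
    - [0, 0, 0, 0, 0, 0, 0.3]
    - [0, 0, 0, 0, 0, 0, 0.25]
    - [0, 0, 0, 0, 0, 0, 0.25]

```text
time: 26.1
tcp_pos: [0.4223, 0.2001, 0.3737]
orientation: [0.06, 0.998, -0.0, 0.001]
contact_force: [1.0, 1.4, -0.5]
width: 0.064
grip_force: 0.0
```

Emit:
step_arm:
  targets:
    - [0, 0, 0.01, 0, 0, 0, 0.25]
    - [0, 0, 0.03, 0, 0, 0, 0.25]
    - [0, 0, 0.03, 0, 0, 0, 0.25]
    - [0, 0, 0.03, 0, 0, 0, 0.25]
    - [0, 0, 0.02, 0, 0, 0, 0.25]

```text
time: 26.6
tcp_pos: [0.422, 0.2, 0.4966]
orientation: [0.06, 0.998, 0.0, 0.002]
contact_force: [0.3, 0.4, -0.2]
width: 0.0642
grip_force: 0.0
```

Emit:
step_arm:
  targets:
    - [0.02, 0, 0, 0, 0, 0, 0.25]
    - [0.02, 0, 0, 0, 0, 0, 0.25]
    - [0.02, 0, 0, 0, 0, 0, 0.25]
    - [0, 0, 0, 0, 0, 0, 0.25]
    - [0, 0, 0, 0, 0, 0, 0.25]

```text
time: 27.1
tcp_pos: [0.4823, 0.2, 0.4939]
orientation: [0.06, 0.998, -0.0, 0.0]
contact_force: [-0.1, -0.2, 0.5]
width: 0.0641
grip_force: 0.0
```

```bash
python3 - <<'E'
from fl import *
fl()
im,c=grab("wrist");h=cv2.cvtColor(im,cv2.COLOR_BGR2HSV)
m=cv2.inRange(h,(0,130,30),(8,255,255))|cv2.inRange(h,(172,130,30),(180,255,255));m[180:]=0
m=cv2.morphologyEx(m,cv2.MORPH_CLOSE,np.ones((5,5)))
k,l,st,ce=cv2.connectedComponentsWithStats(m);r1=None
for i in range(1,k):
    if st[i,4]>200: print(st[i],onz(c,ce[i],.2485)); r1=ray(c,ce[i])
im,cs=grab("scene");h=cv2.cvtColor(im,cv2.COLOR_BGR2HSV);m=cv2.inRange(h,(0,150,60),(6,255,255))
k,l,st,ce=cv2.connectedComponentsWithStats(m)
print([(st[i].tolist(),ce[i].round(1)) for i in range(1,k) if 340<ce[i][0]<400 and st[i,4]>15 and ce[i][1]<250])
E
```

```text
tcp [0.4823 0.2    0.4939] F [-0.1 -0.2  0.5]
wrist [31, 245, 20, 21, 228] [ 0.5847 -0.192   0.004 ]
top [348, 153, 14, 13, 118] [ 0.5865 -0.188   0.004 ]
[256 113  30  37 644] [0.41914501 0.20185874 0.2485    ]
[([369, 176, 10, 22, 144], array([373.7, 186.3]))]
```

```bash
python3 -c "
from rig import manip
print(manip.sign_off())"
```

```text
the job is handed in; nothing more can be done
None
```

The flange is out, with its rim about 65 mm past the guard's open end by camera. The hook is back on its rack and released, every force reading I took stayed under about 6 N, and the job was handed in at about 27 s; the sign-off returned no verdict.

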